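# Load the desiccator

### The job

Unscrew the lid of the desiccator, lift it off and put it down flat, knob up, in the middle of the green mat. Then stack all the petri dishes on the bench in one straight pile on the round mark in the middle of the desiccator's floor, and last put the orange humidity puck centred on top of the pile. Leave the beaker, the bottle and the jar where they stand.

Things in the scene. Friction and masses are not known exactly. Their poses are not given: they have to be found in the camera images.
- pot: white desiccator pot, fixed, any yaw: base 184 mm diameter, open neck 160 mm outer and 152 mm inner diameter, rim 50 mm and flat inner floor 12 mm above the bench. Right-handed thread round the neck, 12 mm a turn: the lid is free after 2 turns (12.6 rad, 24 mm of climb) and then lifts straight off; until then it is held down. Origin: centre of its underside on the bench, z up
- pile_spot (a point): centre of the round blue mark (66 mm diameter) in the middle of the pot's inner floor, 12 mm above the bench, where the pile is to stand; hidden under the lid at the start
- lid: blue domed screw lid, loose, 0.35 kg, 185 mm diameter, 123 mm tall. Origin: centre of its skirt's lower edge, z up; skirt 0 to 44 mm, dome to 85 mm, round black knob 44 mm diameter from 85 to 123 mm. Screwed on, its origin is 6 mm above the bench; turned anticlockwise seen from above it climbs 12 mm a turn, with 2 mm of play. The skirt clears the neck when the origin is over 50 mm above the bench
- lid_knob (a point): centre of the lid's knob, on the axis, 104 mm above the lid's origin: the height to grip it, at any yaw; a white line across its top turns with it. The lid turns easily (about 0.2 N m), stays where it is left, and rises as it turns, so a gripper holding it must rise with it
- mat: green square mat, 200 x 200 mm, 3 mm thick, fixed, where the lid is to be put down. Origin: centre of its underside on the bench
- puck: orange humidity indicator puck with a white disc on top, 44 mm diameter, 22 mm tall, 50 g, loose, on the bench at the start. Origin: centre of its underside, z up
- beaker: bystander: glass beaker 70 mm diameter, 90 mm tall, loose; origin at the centre of its underside
- reagent: bystander: amber bottle 64 mm diameter, 150 mm tall, loose; origin at the centre of its underside
- jar: bystander: small glass jar 60 mm diameter, 80 mm tall, loose; origin at the centre of its underside
- dish0: closed petri dish, a disc of 60 mm diameter and 15 mm height, 60 g, yellow, with a clear rim round the top; it lies flat on the bench at the start, or is absent (None). Origin: centre of its underside, z up. Its top and bottom are flat and alike in size, with no rim that nests
- dish1: closed petri dish, a disc of 60 mm diameter and 15 mm height, 60 g, red, with a clear rim round the top; it lies flat on the bench at the start, or is absent (None). Origin: centre of its underside, z up. Its top and bottom are flat and alike in size, with no rim that nests
- dish2: closed petri dish, a disc of 60 mm diameter and 15 mm height, 60 g, green, with a clear rim round the top; it lies flat on the bench at the start, or is absent (None). Origin: centre of its underside, z up. Its top and bottom are flat and alike in size, with no rim that nests
- dish3: closed petri dish, a disc of 60 mm diameter and 15 mm height, 60 g, blue, with a clear rim round the top; it lies flat on the bench at the start, or is absent (None). Origin: centre of its underside, z up. Its top and bottom are flat and alike in size, with no rim that nests
There are look-alikes about, which are no part of the job. Of the things like the lid, leave any that is brown; of the rest the larger one is meant. Several things have the shape of the dish1; the one meant has the colours described above.

How it is judged:
By the outcome, as a careful person would: the job done as asked, in the order asked, and still so for the second after the job is handed in, with the robot touching nothing.
Of dish0, dish1, dish2, dish3 only 2 to 4 are there at a start; the rules pass over those that are not, and their reading is None.
At some moment in a run one of dish0, dish1, dish2, dish3, puck may be knocked a few centimetres aside while the robot is not near it.
Once in a run the grip may slacken for a moment while it holds something.
It also fails if it takes over 210 s, if anything falls off the work surface, if the arm or the gripper's body presses on something with over 40 N, if the wrist force passes 120 N, or if a joint passes its speed limit or range.

### The arm

A 7-joint arm with a two-finger parallel gripper is mounted at the origin on the work surface. World frame = base frame: x ahead of the robot, y to its left, z up, the work surface at z = 0. Lengths are in m, angles in rad, forces in N, time in s.
With the tool pointing down it reaches from about 0.4 to 0.85 m from the base axis. Payload 10.4 kg.
Tool frame: the origin (TCP) lies midway between the tips of the shut fingers; the grasp point (between the pads) lies 19 mm behind it; z points along the fingers, y is the line along which they close (so a half turn about z gives the same grasp; the last joint's range is limited). The gripper opens to 87 mm and grips with 3 to 60 N. Pads are 19 mm wide; open, the fingers measure 117 mm over their backs; the gripper's body (75 mm by 190 mm) begins 51 mm behind the grasp point.
Start: joints at [1.081, 0.332, -0.065, 1.46, 0.022, 1.35, -0.088], TCP at [0.281, -0.558, 0.223] pointing down, gripper open.
Joint ranges: [-2.6, 2.6], [-0.5, 2.12], [-1.47, 1.34], [0.16, 2.42], [-1.27, 4.41], [0.06, 2.06], [-2.6, 2.6]. Speed limits (rad/s): [2.22, 2.22, 2.79, 2.79, 3.14, 3.14, 3.14].

### API

Orientations are given as a unit quaternion [x, y, z, w].
In Python, from bench import r gives the robot as it stands.
- The arm moves only by the tool move_arm, never from a script. Its argument "targets" is a list of rows, each a list of 3 entries, a list of its own where there are three numbers: the shift along the tool's x, y, z in cm, then the turn, a rotation vector about the tool's x, y, z in rad, then the opening in per cent of the stroke, from 0 (shut) to 100 (fully open). In form: [[[x, y, z], [wx, wy, wz], gripper], ...]. A call has 1 to 20 rows; each row shifts and turns the commanded pose from where the row before left it, along the tool's axes as they then stand; what a row does not reach is not made up. A row lasts 1/8 s, in which the tool goes at most 62.5 mm and 10.7 degrees, less where a joint would pass 70% of its speed; a pose out of reach is approached as far as the arm can. A call with a gripper value outside its range is refused whole. The fingers move at their own pace and stop on an object; "grip_force" is the grip in N (left out, the last holds). Time passes only in rows, so rows that do not move let the fingers close. It gives the time, the measured TCP pose, the force, the opening and the grip force at its end, in the units of the state.
- r.read_state(): the state, without advancing time (a new reading comes with each control period).
- r.camera(name): name is "scene" or "top" or "wrist"; returns a dict with "image" (420x560x3 uint8, blue, green, red), "vertical_fov" (degrees; the focal length in pixels is half the picture's height over the tangent of half this angle, whatever the lens; pixels are square), "cx", "cy" (the principal point, pixels), "cam_to_world" (4x4, takes a point from camera to world coordinates). Camera axes: x right, y down, z forward; pixel columns grow to the right and rows downward; lengths in m; the calibration is good to about 2 mm. A picture is of the moment at which its call begins. There is no depth.
- r.close_job(): hands the job in; it is judged then, once.
The state is a dict: "time": time; "joint_positions": joint angles; "joint_vel": joint speeds; "joint_torque": joint torques, N m; "ee_pos": TCP position; "eef_rot": TCP orientation; "ft_force": force on the tool from outside, world axes, zero at the start; "torque": the same for the moment, N m; "width": finger opening in m; "grip_force": force on a finger pad.
Only numpy, scipy, OpenCV 4.12 (cv2) and the standard library are available. Lean on these libraries where they do the work, as an engineer would, in place of code of your own. Each camera call takes 0.05 s, during which the arm holds its last target. There are 200 camera calls.

## Working session

There is one attempt and no reset: what is moved stays moved. The work goes in short steps, Python scripts to look and compute and a tool call to move; the robot and the scene stay as the last step left them, time stands still between calls to the robot, and variables do not carry over. Pictures are saved under pics/ and viewed, at most 14 in all, crops included, and the job is handed in when it is done.

Besides the shell and the picture viewer there is one more tool, called after "Request:" as name(argument=value, ...), one argument or row to a line, values as JSON. move_arm: Moves the arm, as the interface text tells. Its arguments: {"type":"object","properties":{"targets":{"type":"array"},"grip_force":{"type":"number"}},"required":["targets"]}

```bash
ls; mkdir -p pics
cat > h.py <<'E'
import numpy as np, cv2, json
from bench import r
from scipy.spatial.transform import Rotation as R
def cam(n,save=None):
    c=r.camera(n); 
    if save: cv2.imwrite('pics/'+save,c['image'])
    return c
def ray(c,u,v):
    f=c['image'].shape[0]/2/np.tan(np.radians(c['vertical_fov'])/2)
    T=np.array(c['cam_to_world']); d=T[:3,:3]@np.array([(u-c['cx'])/f,(v-c['cy'])/f,1.])
    return T[:3,3],d
def onplane(c,u,v,z):
    o,d=ray(c,u,v); return o+d*(z-o[2])/d[2]
def proj(c,p):
    f=c['image'].shape[0]/2/np.tan(np.radians(c['vertical_fov'])/2)
    T=np.array(c['cam_to_world']); q=T[:3,:3].T@(np.array(p)-T[:3,3]); return q[:2]/q[2]*f+[c['cx'],c['cy']]
def st():
    s=r.read_state(); return s
def tool(p_world):
    "shift in tool axes, cm, from TCP to world point"
    s=st(); return R.from_quat(s['eef_rot']).inv().apply(np.array(p_world)-s['ee_pos'])*100
E
python3 - <<'E'
from h import *
np.set_printoptions(precision=4,suppress=True)
for n in ['scene','top','wrist']:
    c=cam(n,n+'0.png'); print(n,c['vertical_fov'],c['cx'],c['cy'],np.array(c['cam_to_world']))
s=st(); print(s)
print(R.from_quat(s['eef_rot']).as_matrix())
E
```

```text
pics
scene 43.11698900508211 268.480470427812 208.64933946857784 [[ 0.6625  0.4979 -0.5596  1.2118]
 [ 0.7491 -0.4386  0.4965 -0.6166]
 [ 0.0017 -0.7481 -0.6635  0.9079]
 [ 0.      0.      0.      1.    ]]
top 52.51353894774127 280.1158057307408 212.27692248159497 [[-0.016  -0.9841  0.177   0.3321]
 [-0.9995  0.0205  0.0235 -0.0154]
 [-0.0267 -0.1766 -0.9839  1.1594]
 [ 0.      0.      0.      1.    ]]
wrist 58.94283255956642 280.347263953196 207.14089928187076 [[ 0.4511 -0.8613 -0.2337  0.3451]
 [-0.8925 -0.4354 -0.1179 -0.5257]
 [-0.0002  0.2618 -0.9651  0.3843]
 [ 0.      0.      0.      1.    ]]
{'time': 0.15, 'joint_positions': array([ 1.0814,  0.3327, -0.0647,  1.4607,  0.0216,  1.3499, -0.0885]), 'joint_vel': array([-0.0001, -0.0014,  0.0018, -0.0026, -0.0023,  0.0006,  0.0011]), 'joint_torque': array([  0.001 , -62.363 ,   0.0248, -39.0141,  -0.0612,   0.0371,
         0.0001]), 'ee_pos': array([ 0.2812, -0.5579,  0.222 ]), 'eef_rot': array([ 0.9729,  0.2313, -0.0001, -0.0005]), 'ft_force': array([ 0.0537, -0.493 ,  0.4527]), 'torque': array([0.0196, 0.0428, 0.0396]), 'grip_force': 0.0, 'width': 0.08713437275841611}
[[ 0.893   0.4501 -0.0005]
 [ 0.4501 -0.893   0.0009]
 [-0.     -0.001  -1.    ]]
```

View pics/top0.png

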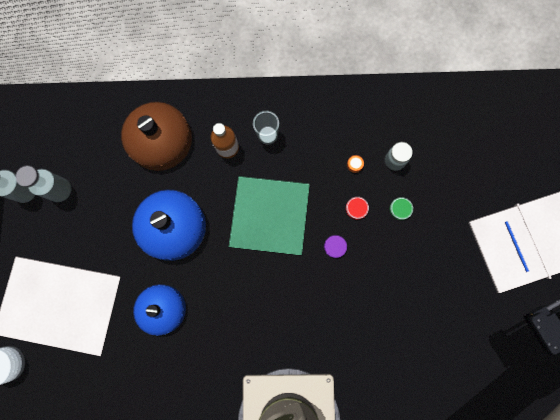

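View pics/scene0.png

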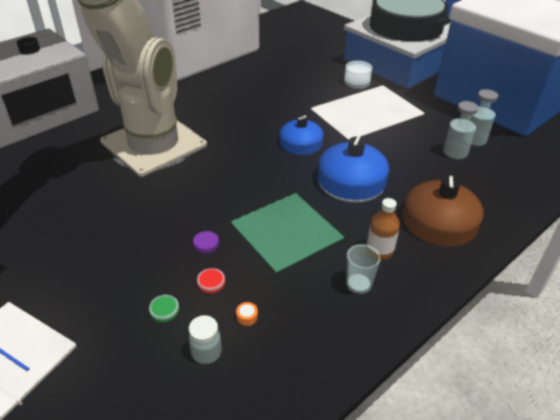

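The top view shows three lids: brown at (157,136), large blue at (169,225) and small blue at (159,310). The large blue one is meant. The dish-shaped things are red (358,208), green (402,208) and purple without a rim (336,246). Red is dish1 and green is dish2; purple is a look-alike. The puck is at (356,163) and the mat at (270,216). I'll confirm with one enlarged crop and take measurements.

```bash
cat >> h.py <<'E'
RNG={'red':[((0,120,90),(6,255,255)),((172,120,90),(180,255,255))],'green':[((50,120,70),(75,255,255))],'orange':[((7,150,120),(18,255,255))],
 'blue':[((105,150,60),(125,255,255))],'mat':[((70,60,60),(88,200,255))],'purple':[((130,100,60),(160,255,255))],'yellow':[((22,120,100),(35,255,255))]}
def blobs(c,col,amin=40):
    h=cv2.cvtColor(c['image'],cv2.COLOR_BGR2HSV); m=sum(cv2.inRange(h,a,b) for a,b in RNG[col])
    cs,_=cv2.findContours(m,cv2.RETR_EXTERNAL,cv2.CHAIN_APPROX_NONE)
    out=[]
    for k in sorted(cs,key=cv2.contourArea,reverse=True):
        if cv2.contourArea(k)<amin: break
        (u,v),rad=cv2.minEnclosingCircle(k); hull=cv2.convexHull(k); M=cv2.moments(hull)
        out.append((M['m10']/M['m00'],M['m01']/M['m00'],cv2.contourArea(hull),rad))
    return out
E
python3 - <<'E'
from h import *
np.set_printoptions(precision=4,suppress=True)
Z={'red':.015,'green':.015,'orange':.022,'blue':.04,'mat':.003,'purple':.015,'yellow':.015}
for n in ['top','scene']:
    c=cam(n)
    if n=='top':
        a=c['image'][120:360,110:210]; b=c['image'][140:270,310:430]
        a=cv2.resize(a,None,fx=2.5,fy=2.5,interpolation=2); b=cv2.resize(b,None,fx=4.4,fy=4.4,interpolation=2)
        o=np.zeros((600,790,3),np.uint8); o[:,:250]=a; o[:572,255:255+528]=b[:572]; cv2.imwrite('pics/crop.png',o)
    for k in Z:
        for bl in blobs(c,k): print(n,k,np.round(bl,1),onplane(c,bl[0],bl[1],Z[k])[:2])
    # knob top white line
    h=cv2.cvtColor(c['image'],cv2.COLOR_BGR2HSV)
    u,v=(159,218) if n=='top' else (356,148)
    print(n,'knob guess',proj(c,onplane(c,u,v,.129)), onplane(c,u,v,.129))
E
```

```text
top red [357.6 207.6 296.5  10.7] [ 0.5466 -0.1995]
top green [401.7 207.9 260.    9.6] [ 0.5432 -0.3186]
top orange [ 148.4  128.7 1526.5   23.2] [0.7856 0.3818]
top orange [355.2 162.6 194.    8.3] [ 0.6717 -0.1978]
top blue [ 168.   224.8 4002.    36.5] [0.5056 0.312 ]
top blue [ 158.5  309.5 2046.    26.4] [0.2846 0.33  ]
top blue [516.1 245.3 112.   26.4] [ 0.4335 -0.6002]
top mat [ 269.1  215.1 5263.    51. ] [0.5328 0.0426]
top purple [335.1 246.  407.   11.9] [ 0.443  -0.1342]
top knob guess [159. 218.] [0.5094 0.309  0.129 ]
scene red [210.5 278.  342.   12. ] [ 0.5469 -0.1972]
scene red [211.7 287.1 212.   14.1] [ 0.5696 -0.2109]
scene green [163.2 305.8 327.   12. ] [ 0.5429 -0.3176]
scene orange [ 453.6  208.3 1736.5   29.1] [0.7715 0.3969]
scene orange [246.7 312.8 394.   11.9] [ 0.6769 -0.2013]
scene orange [388.  223.4 290.5  11.2] [0.6977 0.2291]
scene blue [ 510.5   89.9 6219.    57.5] [0.5654 1.0218]
scene blue [ 353.   170.3 3200.    35.7] [0.5135 0.3055]
scene blue [ 300.8  136.7 1238.    22.1] [0.306  0.3118]
scene blue [434.7  58.8 208.   10.3] [0.2654 1.024 ]
scene mat [ 286.4  231.1 4950.5   57.1] [0.5398 0.0386]
scene purple [205.6 241.4 496.   13.5] [ 0.4479 -0.1375]
scene knob guess [356. 148.] [0.528  0.2864 0.129 ]
```

View pics/crop.png

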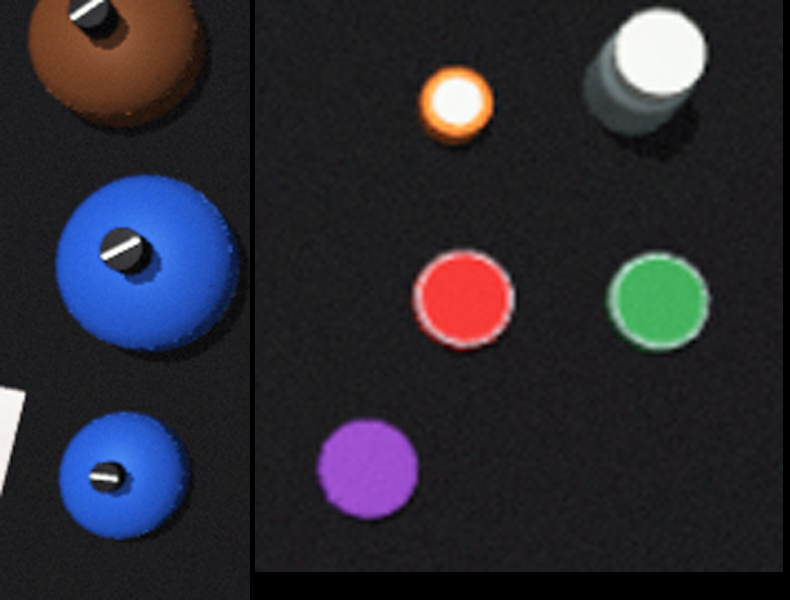

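The crop confirms it: the larger blue lid at left, and the red and green dishes with clear rims. The purple disc has no rim. Moving over towards the lid now.

Request:
move_arm(
  targets=[
    [[4.5,-2.2,-1.1],[0,0,0],100],
    [[4.5,-2.2,-1.1],[0,0,0],100],
    [[4.5,-2.2,-1.1],[0,0,0],100],
    [[4.5,-2.2,-1.1],[0,0,0],100],
    [[4.5,-2.2,-1.1],[0,0,0],100],
    [[4.5,-2.2,-1.1],[0,0,0],100],
    [[4.5,-2.2,-1.1],[0,0,0],100],
    [[4.5,-2.2,-1.1],[0,0,0],100],
    [[4.5,-2.2,-1.1],[0,0,0],100],
    [[1.7,-4.7,0.5],[0,0,0],100],
    [[1.7,-4.7,0.5],[0,0,0],100],
    [[1.7,-4.7,0.5],[0,0,0],100],
    [[1.7,-4.7,0.5],[0,0,0],100],
    [[1.7,-4.7,0.5],[0,0,0],100],
    [[1.7,-4.7,0.5],[0,0,0],100],
    [[1.7,-4.7,0.5],[0,0,0],100],
    [[1.7,-4.7,0.5],[0,0,0],100],
    [[1.7,-4.7,0.5],[0,0,0],100],
    [[1.7,-4.7,0.5],[0,0,0],100],
    [[0,0,0],[0,0,0],100],
  ],
  grip_force=30,
)

```text
time: 2.75
ee_pos: [0.4919, 0.3014, 0.2709]
eef_rot: [0.972, 0.235, -0.001, -0.001]
ft_force: [-0.4, -0.3, 0.1]
width: 0.0868
grip_force: 0.0
```

Run:
```python
from h import *
np.set_printoptions(precision=4,suppress=True)
s=st(); print(s['time'],s['ee_pos'],s['joint_positions'],R.from_quat(s['eef_rot']).as_matrix())
c=cam('wrist','w1.png')
for n in ['wrist','top','scene']:
    c=cam(n); print(n,proj(c,(.507,.31,.129)))
```

```text
2.75 [0.4919 0.3014 0.2709] [-0.0491  0.2774 -0.7047  1.4876  0.1775  1.4428 -1.8547] [[ 0.8899  0.4561 -0.0018]
 [ 0.4561 -0.8899  0.0015]
 [-0.0009 -0.0022 -1.    ]]
wrist [275.6137 173.9547]
top [158.5724 218.9531]
scene [355.9757 140.9738]
```

View pics/w1.png

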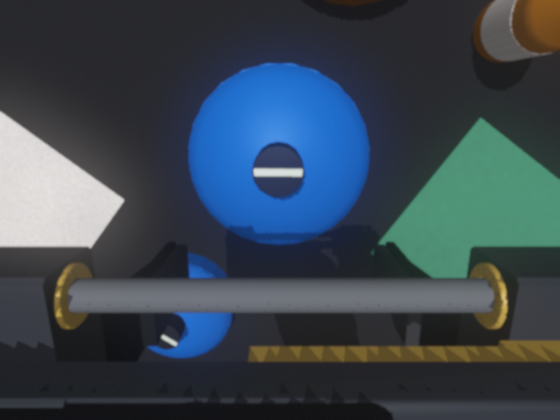

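The wrist view shows the lid's knob line centred at (278,172), which agrees with the estimate. Computing the approach.

Run:
```python
from h import *
np.set_printoptions(precision=4,suppress=True)
P=[]
for n,g in [('wrist',(278,172)),('top',(159,219)),('scene',(356,141))]:
    c=cam(n); g=g
    im=c['image'].astype(int); u,v=map(int,g); y,x=np.mgrid[v-12:v+13,u-30:u+31]
    w=im[v-12:v+13,u-30:u+31]; m=(w.min(2)>120)&(w.max(2)-w.min(2)<60)
    k=(x[m].mean(),y[m].mean()); p=onplane(c,*k,.129); P.append(p); print(n,k,m.sum(),p)
p=P[0]; print(tool([p[0],p[1],.096]))
```

```text
wrist (np.float64(270.7828162291169), np.float64(172.01670644391407)) 419 [0.5085 0.311  0.129 ]
top (np.float64(139.51440329218107), np.float64(223.1769547325103)) 243 [0.4974 0.3571 0.129 ]
scene (np.float64(355.4750830564784), np.float64(133.04983388704318)) 301 [0.4816 0.3367 0.129 ]
[ 1.8976 -0.741  17.5744]
```

Request:
move_arm(
  targets=[
    [[1.8,0.05,0],[0,0,0],100],
    [[0,0,4],[0,0,0.15],100],
    [[0,0,4],[0,0,0.15],100],
    [[0,0,3],[0,0,0.1],100],
    [[0,0,0],[0,0,0],100],
    [[0,0,0],[0,0,0],100],
  ],
)

```text
time: 3.85
ee_pos: [0.5112, 0.305, 0.1631]
eef_rot: [0.999, 0.034, 0.001, -0.0]
ft_force: [-0.3, 0.0, 0.1]
width: 0.0868
grip_force: 0.0
```

Run:
```python
from h import *
np.set_printoptions(precision=4,suppress=True)
s=st(); print(s['ee_pos'],s['joint_positions'],R.from_quat(s['eef_rot']).as_rotvec())
c=cam('wrist','w2.png'); print(proj(c,(.508,.309,.129)),tool((.508,.309,.096)))
```

```text
[0.5112 0.305  0.1631] [-0.1136  0.3716 -0.6234  1.5967  0.2261  1.2446 -2.2794] [-3.139  -0.1076 -0.0026]
[272.5206 243.6033] [-0.3207 -0.3968  6.7415]
```

View pics/w2.png

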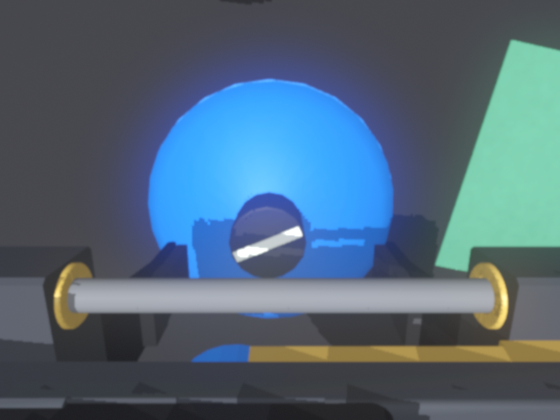

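The knob line is centred at (267.5,244.5), so the tool needs about -0.37, -0.65 cm. Descend and grip.

Request:
move_arm(
  targets=[
    [[-0.37,-0.65,0],[0,0,0],100],
    [[0,0,2.2],[0,0,0],100],
    [[0,0,2.2],[0,0,0],100],
    [[0,0,2.2],[0,0,0],100],
    [[0,0,0],[0,0,0],100],
    [[0,0,0],[0,0,0],0],
    [[0,0,0],[0,0,0],0],
    [[0,0,0],[0,0,0],0],
    [[0,0,0],[0,0,0],0],
    [[0,0,0],[0,0,0],0],
    [[0,0,0],[0,0,0],0],
  ],
  grip_force=30,
)

```text
time: 5.28
ee_pos: [0.5063, 0.3112, 0.0956]
eef_rot: [0.999, 0.033, 0.0, -0.0]
ft_force: [0.5, 1.0, 0.6]
width: 0.0433
grip_force: 30.0
```

Request:
move_arm(
  targets=[
    [[0,0,-0.034],[0,0,-0.18],0],
    [[0,0,-0.034],[0,0,-0.18],0],
    [[0,0,-0.034],[0,0,-0.18],0],
    [[0,0,-0.034],[0,0,-0.18],0],
    [[0,0,-0.034],[0,0,-0.18],0],
    [[0,0,-0.034],[0,0,-0.18],0],
    [[0,0,-0.034],[0,0,-0.18],0],
    [[0,0,-0.034],[0,0,-0.18],0],
    [[0,0,-0.034],[0,0,-0.18],0],
    [[0,0,-0.034],[0,0,-0.18],0],
    [[0,0,-0.034],[0,0,-0.18],0],
    [[0,0,-0.034],[0,0,-0.18],0],
  ],
)

```text
time: 6.78
ee_pos: [0.5065, 0.3104, 0.099]
eef_rot: [0.439, 0.898, -0.0, 0.0]
ft_force: [1.6, -0.8, -3.9]
width: 0.0436
grip_force: 30.0
```

Run:
```python
from h import *
np.set_printoptions(precision=4,suppress=True)
s=st(); print(s['ee_pos'],s['joint_positions'],R.from_quat(s['eef_rot']).as_rotvec(),s['ft_force'],s['torque'])
```

```text
[0.5065 0.3104 0.099 ] [ 0.1406  0.572  -1.0078  1.6501  0.5118  1.2091 -0.3216] [ 1.3798  2.8223 -0.0012] [ 1.5605 -0.7903 -3.8705] [-0.0461 -0.6258 -0.1048]
```

Request:
move_arm(
  targets=[
    [[0,0,-0.036],[0,0,-0.18],0],
    [[0,0,-0.036],[0,0,-0.18],0],
    [[0,0,-0.036],[0,0,-0.18],0],
    [[0,0,-0.036],[0,0,-0.18],0],
    [[0,0,-0.036],[0,0,-0.18],0],
    [[0,0,-0.036],[0,0,-0.18],0],
    [[0,0,-0.036],[0,0,-0.18],0],
    [[0,0,-0.036],[0,0,-0.18],0],
    [[0,0,-0.036],[0,0,-0.18],0],
    [[0,0,-0.036],[0,0,-0.18],0],
    [[0,0,-0.036],[0,0,-0.18],0],
    [[0,0,-0.036],[0,0,-0.18],0],
    [[0,0,0],[0,0,0],0],
  ],
)

```text
time: 8.4
ee_pos: [0.5063, 0.3111, 0.1034]
eef_rot: [-0.583, 0.813, 0.0, -0.0]
ft_force: [1.4, 2.6, -4.7]
width: 0.0432
grip_force: 30.0
```

```bash
cat > s.py <<'E'
from h import *
np.set_printoptions(precision=4,suppress=True)
s=st(); q=s['eef_rot']; print(s['time'],s['ee_pos'],s['joint_positions'],'yaw',2*np.arctan2(q[1],q[0]),s['ft_force'],s['torque'])
E
python3 s.py
```

```text
8.4 [0.5063 0.3111 0.1034] [ 0.3189  0.8267 -1.3825  1.6385  0.825   1.3862  1.6412] yaw 4.385588861598671 [ 1.4325  2.575  -4.7115] [ 0.7864 -0.5043  0.1031]
```

Request:
move_arm(
  targets=[
    [[0,0,0],[0,0,0],85],
    [[0,0,0],[0,0,0],85],
    [[0,0,0],[0,0,0],85],
    [[0,0,0],[0,0,0],85],
    [[0,0,0],[0,0,0.18],85],
    [[0,0,0],[0,0,0.18],85],
    [[0,0,0],[0,0,0.18],85],
    [[0,0,0],[0,0,0.18],85],
    [[0,0,0],[0,0,0.18],85],
    [[0,0,0],[0,0,0.18],85],
    [[0,0,0],[0,0,0.18],85],
    [[0,0,0],[0,0,0.18],85],
    [[0,0,0],[0,0,0.18],85],
    [[0,0,0],[0,0,0.18],85],
    [[0,0,0],[0,0,0.18],85],
    [[0,0,0],[0,0,0.18],85],
  ],
)

```text
time: 10.4
ee_pos: [0.5062, 0.3111, 0.104]
eef_rot: [0.444, 0.896, 0.0, 0.0]
ft_force: [0.2, -0.5, -0.9]
width: 0.0741
grip_force: 0.0
```

Request:
move_arm(
  targets=[
    [[0,0,0],[0,0,0.18],85],
    [[0,0,0],[0,0,0.18],85],
    [[0,0,0],[0,0,0.18],85],
    [[0,0,0],[0,0,0.18],85],
    [[0,0,0],[0,0,0.18],85],
    [[0,0,0],[0,0,0.18],85],
    [[0,0,0],[0,0,0.18],85],
    [[0,0,0],[0,0,0.18],85],
    [[0,0,0],[0,0,0.18],85],
    [[0,0,0],[0,0,0.18],85],
    [[0,0,0],[0,0,0.18],85],
    [[0,0,0],[0,0,0.18],85],
    [[0,0,0],[0,0,0],85],
  ],
)

```text
time: 12.02
ee_pos: [0.5062, 0.3112, 0.104]
eef_rot: [0.999, 0.034, 0.0, 0.0]
ft_force: [0.1, 0.3, 0.1]
width: 0.0739
grip_force: 0.0
```

```bash
python3 s.py
```

```text
12.025 [0.5062 0.3112 0.104 ] [-0.1446  0.4248 -0.6025  1.66    0.2606  1.138  -2.3184] yaw 0.06809615937424225 [0.0521 0.3153 0.1369] [0.0519 0.0682 0.0143]
```

Request:
move_arm(
  targets=[
    [[0,0,0],[0,0,0],0],
    [[0,0,0],[0,0,0],0],
    [[0,0,0],[0,0,0],0],
    [[0,0,0],[0,0,0],0],
    [[0,0,0],[0,0,0],0],
    [[0,0,-0.036],[0,0,-0.18],0],
    [[0,0,-0.036],[0,0,-0.18],0],
    [[0,0,-0.036],[0,0,-0.18],0],
    [[0,0,-0.036],[0,0,-0.18],0],
    [[0,0,-0.036],[0,0,-0.18],0],
    [[0,0,-0.036],[0,0,-0.18],0],
    [[0,0,-0.036],[0,0,-0.18],0],
    [[0,0,-0.036],[0,0,-0.18],0],
    [[0,0,-0.036],[0,0,-0.18],0],
    [[0,0,-0.036],[0,0,-0.18],0],
    [[0,0,-0.036],[0,0,-0.18],0],
    [[0,0,-0.036],[0,0,-0.18],0],
  ],
)

```text
time: 14.15
ee_pos: [0.5066, 0.3108, 0.1081]
eef_rot: [0.439, 0.898, -0.0, 0.0]
ft_force: [2.2, -0.6, -2.4]
width: 0.0433
grip_force: 30.0
```

Request:
move_arm(
  targets=[
    [[0,0,-0.036],[0,0,-0.18],0],
    [[0,0,-0.036],[0,0,-0.18],0],
    [[0,0,-0.036],[0,0,-0.18],0],
    [[0,0,-0.036],[0,0,-0.18],0],
    [[0,0,-0.036],[0,0,-0.18],0],
    [[0,0,-0.036],[0,0,-0.18],0],
    [[0,0,-0.036],[0,0,-0.18],0],
    [[0,0,-0.036],[0,0,-0.18],0],
    [[0,0,-0.036],[0,0,-0.18],0],
    [[0,0,-0.036],[0,0,-0.18],0],
    [[0,0,-0.036],[0,0,-0.18],0],
    [[0,0,-0.036],[0,0,-0.18],0],
    [[0,0,0],[0,0,0],0],
  ],
)

```text
time: 15.78
ee_pos: [0.5063, 0.3109, 0.1122]
eef_rot: [-0.583, 0.813, 0.0, -0.0]
ft_force: [0.1, 0.7, -2.2]
width: 0.0432
grip_force: 30.0
```

```bash
python3 s.py; python3 -c "
from h import *
c=cam('top','t1.png')
print(c['image'].shape)"
```

```text
15.775 [0.5063 0.3109 0.1122] [ 0.3188  0.8082 -1.3799  1.6304  0.8052  1.3919  1.6523] yaw 4.3856903595353005 [ 0.1101  0.7145 -2.2277] [ 0.1771 -0.0672  0.0901]
(420, 560, 3)
```

Third stroke: open, turn back, regrip, turn.

Request:
move_arm(
  targets=[
    [[0,0,0],[0,0,0],85],
    [[0,0,0],[0,0,0],85],
    [[0,0,0],[0,0,0],85],
    [[0,0,0],[0,0,0],85],
    [[0,0,0],[0,0,0.18],85],
    [[0,0,0],[0,0,0.18],85],
    [[0,0,0],[0,0,0.18],85],
    [[0,0,0],[0,0,0.18],85],
    [[0,0,0],[0,0,0.18],85],
    [[0,0,0],[0,0,0.18],85],
    [[0,0,0],[0,0,0.18],85],
    [[0,0,0],[0,0,0.18],85],
    [[0,0,0],[0,0,0.18],85],
    [[0,0,0],[0,0,0.18],85],
    [[0,0,0],[0,0,0.18],85],
    [[0,0,0],[0,0,0.18],85],
  ],
)

```text
time: 17.82
ee_pos: [0.5062, 0.3112, 0.1126]
eef_rot: [0.444, 0.896, 0.0, 0.0]
ft_force: [0.1, -0.7, -0.1]
width: 0.0735
grip_force: 0.0
```

Request:
move_arm(
  targets=[
    [[0,0,0],[0,0,0.18],85],
    [[0,0,0],[0,0,0.18],85],
    [[0,0,0],[0,0,0.18],85],
    [[0,0,0],[0,0,0.18],85],
    [[0,0,0],[0,0,0.18],85],
    [[0,0,0],[0,0,0.18],85],
    [[0,0,0],[0,0,0.18],85],
    [[0,0,0],[0,0,0.18],85],
    [[0,0,0],[0,0,0.18],85],
    [[0,0,0],[0,0,0.18],85],
    [[0,0,0],[0,0,0.18],85],
    [[0,0,0],[0,0,0.18],85],
    [[0,0,0],[0,0,0],0],
    [[0,0,0],[0,0,0],0],
    [[0,0,0],[0,0,0],0],
    [[0,0,0],[0,0,0],0],
    [[0,0,0],[0,0,0],0],
  ],
)

```text
time: 19.95
ee_pos: [0.5063, 0.3109, 0.1125]
eef_rot: [0.999, 0.034, -0.0, 0.0]
ft_force: [-0.4, -0.7, 0.4]
width: 0.0434
grip_force: 30.0
```

Request:
move_arm(
  targets=[
    [[0,0,-0.036],[0,0,-0.18],0],
    [[0,0,-0.036],[0,0,-0.18],0],
    [[0,0,-0.036],[0,0,-0.18],0],
    [[0,0,-0.036],[0,0,-0.18],0],
    [[0,0,-0.036],[0,0,-0.18],0],
    [[0,0,-0.036],[0,0,-0.18],0],
    [[0,0,-0.036],[0,0,-0.18],0],
    [[0,0,-0.036],[0,0,-0.18],0],
    [[0,0,-0.036],[0,0,-0.18],0],
    [[0,0,-0.036],[0,0,-0.18],0],
    [[0,0,-0.036],[0,0,-0.18],0],
    [[0,0,-0.036],[0,0,-0.18],0],
  ],
)

```text
time: 21.45
ee_pos: [0.5066, 0.3108, 0.1167]
eef_rot: [0.439, 0.898, -0.0, 0.0]
ft_force: [0.5, 0.4, -3.4]
width: 0.0433
grip_force: 30.0
```

Request:
move_arm(
  targets=[
    [[0,0,-0.036],[0,0,-0.18],0],
    [[0,0,-0.036],[0,0,-0.18],0],
    [[0,0,-0.036],[0,0,-0.18],0],
    [[0,0,-0.036],[0,0,-0.18],0],
    [[0,0,-0.036],[0,0,-0.18],0],
    [[0,0,-0.036],[0,0,-0.18],0],
    [[0,0,-0.036],[0,0,-0.18],0],
    [[0,0,-0.036],[0,0,-0.18],0],
    [[0,0,-0.036],[0,0,-0.18],0],
    [[0,0,-0.036],[0,0,-0.18],0],
    [[0,0,-0.036],[0,0,-0.18],0],
    [[0,0,-0.036],[0,0,-0.18],0],
    [[0,0,0],[0,0,0],0],
  ],
)

```text
time: 23.08
ee_pos: [0.5065, 0.3109, 0.1209]
eef_rot: [-0.583, 0.813, 0.0, -0.0]
ft_force: [0.9, 0.6, -2.9]
width: 0.0435
grip_force: 30.0
```

```bash
python3 s.py
```

```text
23.075 [0.5065 0.3109 0.1209] [ 0.3184  0.7901 -1.3766  1.6221  0.7857  1.3968  1.6635] yaw 4.385736856509605 [ 0.8962  0.618  -2.9476] [ 0.2054 -0.3122  0.104 ]
```

Request:
move_arm(
  targets=[
    [[0,0,-0.2],[0,0,0],0],
    [[0,0,-0.2],[0,0,0],0],
    [[0,0,-0.2],[0,0,0],0],
    [[0,0,0],[0,0,0],0],
  ],
)

```text
time: 23.58
ee_pos: [0.5064, 0.311, 0.1275]
eef_rot: [-0.583, 0.813, -0.0, 0.0]
ft_force: [0.3, -0.4, -4.1]
width: 0.0434
grip_force: 30.0
```

Request:
move_arm(
  targets=[
    [[0,0,-1],[0,0,0],0],
    [[0,0,-1.5],[0,0,0],0],
    [[0,0,-2],[0,0,0],0],
    [[0,0,-1.5],[0,0,0],0],
    [[0,0,-1],[0,0,0],0],
    [[0,0,0],[0,0,0.15],0],
    [[0,0,0],[0,0,0.15],0],
    [[0,0,0],[0,0,0.15],0],
    [[0,0,0],[0,0,0.15],0],
    [[0,0,0],[0,0,0.15],0],
    [[0,0,0],[0,0,0.15],0],
    [[0,0,0],[0,0,0.15],0],
    [[0,0,0],[0,0,0.15],0],
    [[0,0,0],[0,0,0.15],0],
    [[0,0,0],[0,0,0.15],0],
    [[0,0,0],[0,0,0.15],0],
    [[0,0,0],[0,0,0.15],0],
    [[0,0,0],[0,0,0.15],0],
    [[0,0,0],[0,0,0.15],0],
  ],
  grip_force=45,
)

```text
time: 25.95
ee_pos: [0.506, 0.3112, 0.1974]
eef_rot: [0.417, 0.909, -0.0, -0.0]
ft_force: [-0.5, -0.6, -4.1]
width: 0.0432
grip_force: 45.0
```

```bash
python3 s.py
cat > m.py <<'E'
from h import *
np.set_printoptions(precision=4,suppress=True)
for n in ['top','scene']:
    c=cam(n); h=cv2.cvtColor(c['image'],cv2.COLOR_BGR2HSV)
    m=sum(cv2.inRange(h,a,b) for a,b in RNG['mat']); k=max(cv2.findContours(m,0,1)[0],key=cv2.contourArea)
    hull=cv2.convexHull(k).reshape(-1,2)
    P=np.array([onplane(c,u,v,.003)[:2] for u,v in hull]).astype(np.float32)
    rc=cv2.minAreaRect(P*1000); print(n,'mat',rc)
    if n=='scene': cv2.imwrite('pics/s1.png',c['image'])
E
python3 m.py
```

```text
25.95 [0.506  0.3112 0.1974] [ 0.142   0.4572 -1.0078  1.542   0.3915  1.3599 -0.1906] yaw 2.282383292909019 [-0.4854 -0.602  -4.0553] [ 0.0552 -0.1078  0.0144]
top mat ((534.7923583984375, 42.91259002685547), (202.30789184570312, 202.0664520263672), 82.40001678466797)
scene mat ((534.048828125, 43.902748107910156), (207.52719116210938, 209.6171112060547), 82.57686614990234)
```

View pics/s1.png

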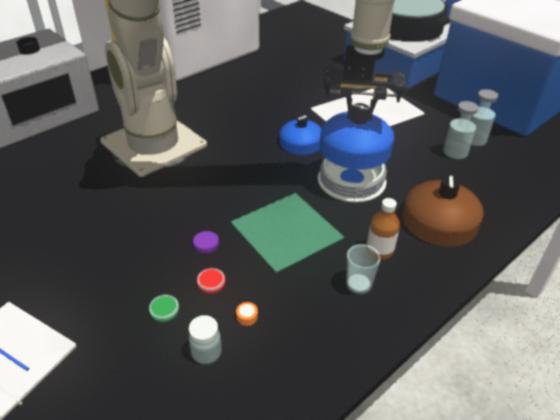

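The lid is off and held over the pot. The mat centre is at (0.535, 0.043), and its measured side of 202 mm fits.

Request:
move_arm(
  targets=[
    [[-1.2,-0.8,0],[0,0,0],0],
    [[-2.2,-1.5,0],[0,0,0],0],
    [[-2.2,-1.5,0],[0,0,0],0],
    [[-2.2,-1.5,0],[0,0,0],0],
    [[-2.2,-1.5,0],[0,0,0],0],
    [[-2.2,-1.5,0],[0,0,0],0],
    [[-2.2,-1.5,0],[0,0,0],0],
    [[-2.2,-1.5,0],[0,0,0],0],
    [[-2.2,-1.5,0],[0,0,0],0],
    [[-2.2,-1.5,0],[0,0,0],0],
    [[-1.2,-1.0,0],[0,0,0],0],
    [[0,0,0],[0,0,0],0],
    [[0,0,0],[0,0,0],0],
  ],
)

```text
time: 27.68
ee_pos: [0.5364, 0.0443, 0.1974]
eef_rot: [0.414, 0.91, 0.0, -0.0]
ft_force: [0.5, 0.3, -4.2]
width: 0.0435
grip_force: 45.0
```

```bash
python3 s.py; python3 -c "
from h import *
print(tool((.5348,.043,.094)))"
```

```text
27.675 [0.5364 0.0443 0.1974] [ 0.6835  0.2972 -0.9931  1.687   0.2572  1.2975  0.358 ] yaw 2.288601908283696 [ 0.478   0.2766 -4.2111] [ 0.0237 -0.0955 -0.0581]
[ 4.05543579e-03 -2.09581621e-01  1.03351567e+01]
```

Request:
move_arm(
  targets=[
    [[0,-0.2,1],[0,0,0],0],
    [[0,0,2],[0,0,0],0],
    [[0,0,2],[0,0,0],0],
    [[0,0,2],[0,0,0],0],
    [[0,0,1.5],[0,0,0],0],
    [[0,0,1],[0,0,0],0],
    [[0,0,0.4],[0,0,0],0],
    [[0,0,0.3],[0,0,0],0],
    [[0,0,0],[0,0,0],0],
  ],
)

```text
time: 28.8
ee_pos: [0.5353, 0.0418, 0.0955]
eef_rot: [0.415, 0.91, 0.0, 0.0]
ft_force: [0.6, -1.1, -3.4]
width: 0.0435
grip_force: 45.0
```

Request:
move_arm(
  targets=[
    [[0,0,0.1],[0,0,0],0],
    [[0,0,0.1],[0,0,0],0],
    [[0,0,0.1],[0,0,0],0],
    [[0,0,0],[0,0,0],0],
  ],
)

```text
time: 29.3
ee_pos: [0.5355, 0.0418, 0.0948]
eef_rot: [0.415, 0.91, -0.001, 0.001]
ft_force: [-12.0, -2.9, 25.3]
width: 0.0431
grip_force: 45.0
```

Contact at TCP 0.0955. Ease off, release, rise, and go to the dish side.

Request:
move_arm(
  targets=[
    [[0,0,-0.2],[0,0,0],0],
    [[0,0,0],[0,0,0],90],
    [[0,0,0],[0,0,0],90],
    [[0,0,0],[0,0,0],90],
    [[0,0,0],[0,0,0],90],
    [[0,0,-1],[0,0,0],90],
    [[0,0,-3],[0,0,0],90],
    [[0,0,-4],[0,0,0],90],
    [[0,0,-4],[0,0,0],90],
    [[0,0,0],[0,0,0],90],
  ],
)

```text
time: 30.55
ee_pos: [0.5367, 0.0425, 0.2177]
eef_rot: [0.414, 0.91, 0.001, 0.003]
ft_force: [-0.0, -0.4, 0.9]
width: 0.0787
grip_force: 0.0
```

```bash
python3 s.py
python3 - <<'E'
from h import *
np.set_printoptions(precision=4,suppress=True)
Z={'red':.015,'green':.015,'orange':.022,'blue':.0,'yellow':.015}
for n in ['top','scene']:
    c=cam(n,n+'2.png')
    for k in Z:
        for bl in blobs(c,k): print(n,k,np.round(bl,1),onplane(c,bl[0],bl[1],Z[k])[:2])
    for p in [(.535,.042,.126),(.5063,.311,.012)]: print(proj(c,p))
E
```

```text
30.55 [0.5367 0.0425 0.2177] [ 0.6985  0.2758 -1.002   1.6627  0.2405  1.3292  0.3729] yaw 2.286992423381153 [-0.0267 -0.4209  0.8694] [ 0.0488 -0.1419 -0.0151]
top red [357.6 207.6 296.5  10.7] [ 0.5466 -0.1995]
top green [401.7 208.  257.5   9.5] [ 0.5431 -0.3187]
top orange [ 148.8  128.6 1461.    22.6] [0.7858 0.3808]
top orange [355.2 162.6 194.    8.3] [ 0.6717 -0.1978]
top blue [ 158.5  309.5 2047.5   26.3] [0.2829 0.3423]
top blue [171.1 225.9 379.   11.5] [0.5087 0.3152]
top blue [516.3 245.9 110.5  26.4] [ 0.4356 -0.6216]
top blue [238.3 222.7  66.   13.9] [0.5138 0.1284]
[266.7955 205.8085]
[171.3275 226.0865]
scene red [210.5 278.  342.5  11.9] [ 0.5468 -0.1971]
scene red [212.2 287.4 195.5  13.7] [ 0.5708 -0.2106]
scene green [163.2 305.8 327.   12. ] [ 0.5429 -0.3176]
scene orange [ 453.8  208.4 1686.    28.2] [0.7721 0.3969]
scene orange [246.7 312.8 394.   11.9] [ 0.6769 -0.2013]
scene orange [388.  223.2 284.5  11.2] [0.6974 0.2295]
scene blue [ 509.7   89.4 6419.    58.2] [0.5318 1.0984]
scene blue [ 286.3  222.1 4226.    39.5] [0.5137 0.0625]
scene blue [294.4 144.2 414.   15.5] [0.2803 0.3126]
scene blue [351.8 175.7 178.5  10.6] [0.4954 0.3271]
scene blue [435.2  60.2 202.   11.9] [0.2305 1.091 ]
scene blue [297.1 129.2 145.5  15.1] [0.2269 0.3752]
[287.3763 190.911 ]
[351.2672 176.4397]
```

View pics/top2.png

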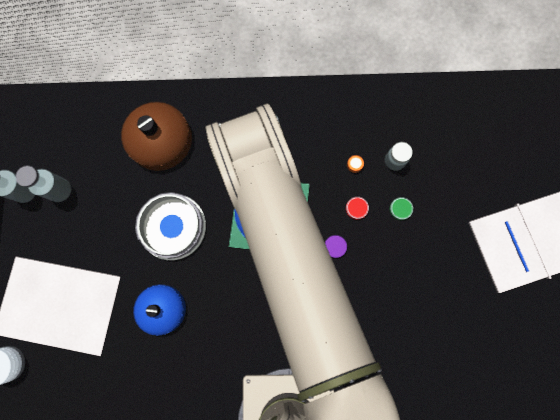

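The lid is down on the mat, and the pot's blue mark at (171,226) matches the grip axis (0.506, 0.311). Next, go over the red dish with tool y along world x.

Request:
move_arm(
  targets=[
    [[0,0,0],[0,0,0.179],100],
    [[0,0,0],[0,0,0.179],100],
    [[0,0,0],[0,0,0.179],100],
    [[0,0,0],[0,0,0.179],100],
    [[-4,0.2,0],[0,0,0],100],
    [[-4,0.2,0],[0,0,0],100],
    [[-4,0.2,0.5],[0,0,0],100],
    [[-4,0.2,1],[0,0,0],100],
    [[-4,0.2,1],[0,0,0],100],
    [[-4,0,1],[0,0,0],100],
    [[0,0,1],[0,0,0],100],
    [[0,0,0],[0,0,0],100],
    [[0,0,0],[0,0,0],100],
  ],
  grip_force=20,
)

```text
time: 32.28
ee_pos: [0.5453, -0.1967, 0.1694]
eef_rot: [0.706, 0.708, 0.0, -0.0]
ft_force: [-0.2, 0.3, -0.2]
width: 0.0867
grip_force: 0.0
```

```bash
python3 s.py
cat > w.py <<'E'
import sys
from h import *
np.set_printoptions(precision=4,suppress=True)
c=cam('wrist',sys.argv[1])
for k,z in [('red',.015),('green',.015),('orange',.022),('purple',.015)]:
    for b in blobs(c,k):
        p=onplane(c,b[0],b[1],z); d=np.linalg.norm(p-np.array(c['cam_to_world'])[:3,3])
        print(k,np.round(b,1),p,'tool',tool(p),'tilt',np.degrees(R.from_quat(st()['eef_rot']).as_matrix()[:2,2]))
E
python3 w.py w3.png
```

```text
32.275 [ 0.5453 -0.1967  0.1694] [ 0.8752  0.36   -0.7452  1.6242  0.2535  1.2571  0.0852] yaw 1.5728471457777995 [-0.2047  0.3421 -0.2424] [-0.058  -0.0883 -0.0088]
red [ 283.7  191.9 2608.    29.4] [ 0.5486 -0.1975  0.015 ] tool [-0.0613  0.3063 15.4651] tilt [ 0.0299 -0.0029]
green [ 278.6  323.4 1030.5   26.6] [ 0.5444 -0.3278  0.015 ] tool [-13.0837  -0.1361  15.4655] tilt [ 0.0299 -0.0029]
purple [ 159.9  116.4 4764.    40.5] [ 0.4457 -0.1338  0.015 ] tool [ 6.3354 -9.9712 15.4594] tilt [ 0.0299 -0.0029]
```

View pics/w3.png

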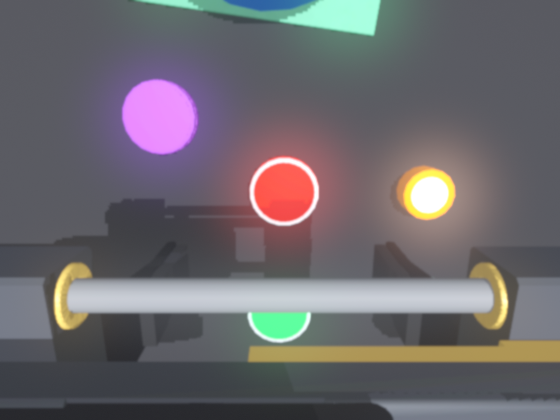

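Red is centred under the gripper at (284,192), with green, purple and the puck around it. Descend and grip.

Request:
move_arm(
  targets=[
    [[-0.05,0.27,3],[0,0,0],100],
    [[0,0,4],[0,0,0],100],
    [[0,0,4],[0,0,0],100],
    [[0,0,3],[0,0,0],100],
    [[0,0,1.6],[0,0,0],100],
    [[0,0,0.8],[0,0,0],100],
    [[0,0,0],[0,0,0],100],
    [[0,0,0],[0,0,0],0],
    [[0,0,0],[0,0,0],0],
    [[0,0,0],[0,0,0],0],
    [[0,0,0],[0,0,0],0],
    [[0,0,0],[0,0,0],0],
  ],
  grip_force=20,
)

```text
time: 33.83
ee_pos: [0.548, -0.1988, 0.0055]
eef_rot: [0.707, 0.707, 0.0, 0.0]
ft_force: [-1.8, 0.5, 2.3]
width: 0.0594
grip_force: 20.0
```

Request:
move_arm(
  targets=[
    [[0,0,-3],[0,0,0],0],
    [[0,0,-5],[0,0,0],0],
    [[0,0,-6],[0,0,0],0],
    [[0,0,-5.5],[0,0,0],0],
    [[2.5,-0.2,0],[0,0,0],0],
    [[5,-0.4,0],[0,0,0],0],
    [[5,-0.4,0],[0,0,0],0],
    [[5,-0.4,0],[0,0,0],0],
    [[5,-0.4,0],[0,0,0],0],
    [[5,-0.4,0],[0,0,0],0],
    [[5,-0.4,0],[0,0,0],0],
    [[5,-0.4,0],[0,0,0],0],
    [[5,-0.4,0],[0,0,0],0],
    [[5,-0.4,0],[0,0,0],0],
    [[3.5,-0.4,0],[0,0,0],0],
    [[0,0,0],[0,0,0],0],
    [[0,0,0],[0,0,0],0],
  ],
  grip_force=35,
)

```text
time: 35.95
ee_pos: [0.5053, 0.3108, 0.1992]
eef_rot: [0.707, 0.707, -0.001, -0.0]
ft_force: [-0.5, 0.2, -0.0]
width: 0.0588
grip_force: 35.0
```

```bash
python3 s.py; python3 -c "
from h import *
print(tool((.5063,.311,.0185)))"; python3 w.py w4.png
```

```text
35.95 [0.5053 0.3108 0.1992] [ 0.1085  0.4338 -0.9547  1.5419  0.3588  1.3541 -0.8804] yaw 1.571086793484094 [-0.5022  0.212  -0.0197] [-0.0893 -0.1248  0.038 ]
[ 0.0358399   0.1196784  18.06733552]
red [ 280.   249.7 6288.5   59.5] [0.5052 0.2437 0.015 ] tool [-6.6312 -0.0343 18.448 ] tilt [-0.0424 -0.0685]
red [281.3 316.6 487.   32. ] [0.5067 0.1685 0.015 ] tool [-14.1551   0.1239  18.4569] tilt [-0.0424 -0.0685]
red [ 273.4  215.1 1986.5   52. ] [0.4988 0.2798 0.015 ] tool [-3.0232 -0.6838 18.4442] tilt [-0.0424 -0.0685]
orange [ 546.5  121.2 2523.5   59.5] [0.7425 0.3694 0.022 ] tool [ 5.9611 23.6798 17.7154] tilt [-0.0424 -0.0685]
```

View pics/w4.png

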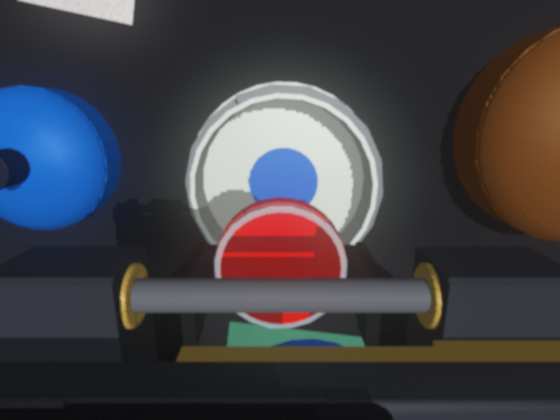

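The dish is held flat at (281,264) and the blue mark is visible at (283,181). I'll check the dish's offset in the hand.

```bash
python3 -c "
from h import *
c=cam('wrist'); 
print(onplane(c,281,264,.2087),onplane(c,281,264,.2087)-st()['ee_pos'], onplane(c,281,328,.2087)-onplane(c,281,200,.2087))
print(proj(c,(.5063,.311,.012)))
h=cv2.cvtColor(c['image'],cv2.COLOR_BGR2HSV); m=cv2.inRange(h,(100,120,60),(125,255,255)); m[:, :200]=0; m[:,370:]=0; m[200:]=0
k=max(cv2.findContours(m,0,1)[0],key=cv2.contourArea); print(cv2.boundingRect(k))
x,y,w,hh=cv2.boundingRect(k); print(onplane(c,x+w/2,y+w*0.5,.012), onplane(c,x,y+30,.012)[0]-onplane(c,x+w,y+30,.012)[0])
"
```

```text
[0.50632077 0.31385811 0.2087    ] [0.00026644 0.00383039 0.00906548] [ 4.70737637e-05 -6.19086424e-02  0.00000000e+00]
[280.6176325  182.30855557]
(250, 149, 66, 51)
[0.50858282 0.3113017  0.012     ] -0.06310932419688259
```

Request:
move_arm(
  targets=[
    [[-0.2,0.15,2],[0,0,0],0],
    [[0,0,4],[0,0,0],0],
    [[0,0,4],[0,0,0],0],
    [[0,0,3.5],[0,0,0],0],
    [[0,0,2.5],[0,0,0],0],
    [[0,0,1.3],[0,0,0],0],
    [[0,0,0.5],[0,0,0],0],
    [[0,0,0],[0,0,0],0],
  ],
)

```text
time: 37.05
ee_pos: [0.5075, 0.3093, 0.0225]
eef_rot: [0.707, 0.707, 0.0, 0.0]
ft_force: [0.2, 0.4, -0.4]
width: 0.0592
grip_force: 35.0
```

Request:
move_arm(
  targets=[
    [[0,0,0.2],[0,0,0],0],
    [[0,0,0.15],[0,0,0],0],
    [[0,0,0.1],[0,0,0],0],
    [[0,0,0],[0,0,0],0],
  ],
)

```text
time: 37.55
ee_pos: [0.5073, 0.3093, 0.0177]
eef_rot: [0.707, 0.707, -0.0, 0.0]
ft_force: [0.2, -0.7, -0.9]
width: 0.0591
grip_force: 35.0
```

Request:
move_arm(
  targets=[
    [[0,0,0.05],[0,0,0],0],
    [[0,0,0],[0,0,0],95],
    [[0,0,0],[0,0,0],95],
    [[0,0,0],[0,0,0],95],
    [[0,0,0],[0,0,0],95],
    [[0,0,-2],[0,0,0],95],
    [[0,0,-4],[0,0,0],95],
    [[0,0,-5],[0,0,0],95],
    [[0,0,-5],[0,0,0],95],
    [[0,0,-3],[0,0,0],95],
    [[0,0,0],[0,0,0],95],
  ],
)

```text
time: 38.92
ee_pos: [0.508, 0.3105, 0.2111]
eef_rot: [0.707, 0.707, 0.003, 0.001]
ft_force: [-0.2, -0.1, -0.0]
width: 0.0827
grip_force: 0.0
```

```bash
python3 s.py
cat > p.py <<'E'
import sys
from h import *
np.set_printoptions(precision=4,suppress=True)
col,z=sys.argv[1],float(sys.argv[2])
for n in sys.argv[3:]:
    c=cam(n)
    for b in blobs(c,col,30): print(n,np.round(b,1),onplane(c,b[0],b[1],z))
E
python3 p.py red .027 wrist top scene; python3 p.py green .015 top scene;python3 p.py orange .022 top scene
```

```text
38.925 [0.508  0.3105 0.2111] [ 0.1151  0.4254 -0.9608  1.5262  0.3543  1.369  -0.873 ] yaw 1.5712108876016744 [-0.1606 -0.1446 -0.0376] [-0.0384 -0.0948 -0.0593]
wrist [ 278.6  184.2 2256.5   27.6] [0.5077 0.3108 0.027 ]
scene [351.9 172.  143.5   9.2] [0.5062 0.3114 0.027 ]
top [401.7 207.9 260.    9.6] [ 0.5432 -0.3186  0.015 ]
scene [163.2 305.8 327.5  12. ] [ 0.5429 -0.3177  0.015 ]
top [ 148.8  128.3 1536.    23.9] [0.7867 0.3808 0.022 ]
top [355.2 162.6 194.    8.3] [ 0.6717 -0.1978  0.022 ]
top [214.2 138.7  38.5   5.9] [0.7511 0.1938 0.022 ]
scene [ 453.2  207.9 1786.5   29.3] [0.77   0.3973 0.022 ]
scene [246.7 312.8 394.   11.9] [ 0.6769 -0.2013  0.022 ]
scene [387.9 223.3 300.5  11.4] [0.6973 0.2293 0.022 ]
```

Red sits on the mark at about (0.507, 0.311). Now the green dish.

Request:
move_arm(
  targets=[
    [[-2.5,0.1,0],[0,0,0],100],
    [[-5,0.3,0],[0,0,0],100],
    [[-5,0.3,0],[0,0,0],100],
    [[-5,0.3,0],[0,0,0],100],
    [[-5,0.3,0],[0,0,0],100],
    [[-5,0.3,0],[0,0,0],100],
    [[-5,0.3,0],[0,0,0],100],
    [[-5,0.3,0],[0,0,0],100],
    [[-5,0.3,0],[0,0,0],100],
    [[-5,0.3,0],[0,0,0],100],
    [[-5,0.3,0],[0,0,0],100],
    [[-5,0.3,0],[0,0,0],100],
    [[-5,0.2,0],[0,0,0],100],
    [[-5.3,0,2],[0,0,0],100],
    [[0,0,2],[0,0,0],100],
    [[0,0,0],[0,0,0],100],
    [[0,0,0],[0,0,0],100],
  ],
)

```text
time: 41.4
ee_pos: [0.5442, -0.3671, 0.1681]
eef_rot: [0.706, 0.708, 0.0, 0.0]
ft_force: [0.9, 0.1, 0.2]
width: 0.0872
grip_force: 0.0
```

```bash
python3 s.py; python3 w.py w5.png
```

```text
41.4 [ 0.5442 -0.3671  0.1681] [ 1.0045  0.5186 -0.6749  1.4132  0.3248  1.3215  0.3168] yaw 1.5730441403790683 [0.9284 0.1413 0.1718] [-0.0529 -0.054   0.0237]
green [ 280.1  133.  3031.    31.4] [ 0.5443 -0.3173  0.015 ] tool [ 5.0153 -0.006  15.3447] tilt [ 0.0764 -0.028 ]
orange [441.8   3.3 218.5  19.5] [ 0.6652 -0.2209  0.022 ] tool [14.6315 12.1048 14.6561] tilt [ 0.0764 -0.028 ]
```

Request:
move_arm(
  targets=[
    [[4.9,-0.03,0],[0,0,0],100],
    [[0,0,0],[0,0,-0.18],100],
    [[0,0,0],[0,0,-0.18],100],
    [[0,0,0],[0,0,-0.18],100],
    [[0,0,0],[0,0,-0.18],100],
    [[0,0,0],[0,0,-0.18],100],
    [[0,0,0],[0,0,-0.18],100],
    [[0,0,0],[0,0,-0.18],100],
    [[0,0,0],[0,0,-0.18],100],
    [[0,0,0],[0,0,0],100],
  ],
)

```text
time: 42.7
ee_pos: [0.5435, -0.3191, 0.1682]
eef_rot: [0.065, 0.998, -0.0, 0.001]
ft_force: [0.9, 0.7, -0.4]
width: 0.087
grip_force: 0.0
```

```bash
python3 s.py; python3 w.py w6.png; python3 p.py green .015 top scene; python3 -c "
from h import *
c=cam('top'); print('jar',onplane(c,402,153,.08)); print(tool((.5437,-.318,.005)))"
```

```text
42.7 [ 0.5435 -0.3191  0.1682] [ 1.1471  0.5529 -0.9588  1.4808  0.4573  1.3437  1.5961] yaw 3.010705197953758 [ 0.9273  0.7161 -0.4212] [ 0.1024 -0.1505 -0.0574]
green [ 279.4  189.6 2194.    28.6] [ 0.5422 -0.32    0.015 ] tool [ 0.1244 -0.0863 15.3057] tilt [ 0.0541 -0.0333]
purple [ 493.6   38.5 6000.5   47.9] [ 0.4439 -0.138   0.015 ] tool [12.2977 16.6389 15.2858] tilt [ 0.0541 -0.0333]
top [401.7 208.6 221.    9.5] [ 0.5413 -0.3184  0.015 ]
scene [163.3 306.2 310.5  12. ] [ 0.5439 -0.3181  0.015 ]
jar [ 0.67754857 -0.31179884  0.08      ]
[-0.02142953  0.15787108 16.26636463]
```

Request:
move_arm(
  targets=[
    [[0.07,0,3],[0,0,0],100],
    [[0,0,4],[0,0,0],100],
    [[0,0,4],[0,0,0],100],
    [[0,0,3],[0,0,0],100],
    [[0,0,1.5],[0,0,0],100],
    [[0,0,0.8],[0,0,0],100],
    [[0,0,0],[0,0,0],100],
    [[0,0,0],[0,0,0],0],
    [[0,0,0],[0,0,0],0],
    [[0,0,0],[0,0,0],0],
    [[0,0,0],[0,0,0],0],
    [[0,0,0],[0,0,0],0],
  ],
  grip_force=20,
)

```text
time: 44.4
ee_pos: [0.5424, -0.3196, 0.0045]
eef_rot: [0.065, 0.998, -0.0, 0.0]
ft_force: [-0.2, 0.9, 3.5]
width: 0.0594
grip_force: 20.0
```

Request:
move_arm(
  targets=[
    [[0,0,-3],[0,0,0],0],
    [[0,0,-5],[0,0,0],0],
    [[0,0,-6],[0,0,0],0],
    [[0,0,-5.5],[0,0,0],0],
    [[0,0,0],[0,0,0.16],0],
    [[0,0,0],[0,0,0.16],0],
    [[0,0,0],[0,0,0.16],0],
    [[0,0,0],[0,0,0.16],0],
    [[0,0,0],[0,0,0.16],0],
    [[0,0,0],[0,0,0.16],0],
    [[0,0,0],[0,0,0.16],0],
    [[0,0,0],[0,0,0.16],0],
    [[0,0,0],[0,0,0.16],0],
    [[0,0,0],[0,0,0],0],
  ],
  grip_force=35,
)

```text
time: 46.15
ee_pos: [0.5422, -0.3194, 0.1991]
eef_rot: [0.707, 0.708, -0.0, -0.0]
ft_force: [-0.1, 0.1, -0.9]
width: 0.0589
grip_force: 35.0
```

Request:
move_arm(
  targets=[
    [[3,-0.1,0],[0,0,0],0],
    [[5,-0.3,0],[0,0,0],0],
    [[5,-0.3,0],[0,0,0],0],
    [[5,-0.3,0],[0,0,0],0],
    [[5,-0.3,0],[0,0,0],0],
    [[5,-0.3,0],[0,0,0],0],
    [[5,-0.3,0],[0,0,0],0],
    [[5,-0.3,0],[0,0,0],0],
    [[5,-0.3,0],[0,0,0],0],
    [[5,-0.3,0],[0,0,0],0],
    [[5,-0.3,0],[0,0,0],0],
    [[5,-0.3,0],[0,0,0],0],
    [[3,-0.2,0],[0,0,0],0],
    [[0,0,0],[0,0,0],0],
    [[0,0,0],[0,0,0],0],
  ],
)

```text
time: 48.02
ee_pos: [0.5066, 0.2895, 0.199]
eef_rot: [0.707, 0.708, -0.0, 0.0]
ft_force: [0.3, -1.0, -1.1]
width: 0.0592
grip_force: 35.0
```

```bash
python3 s.py
python3 - <<'E'
from h import *
np.set_printoptions(precision=4,suppress=True)
c=cam('wrist','w7.png'); s=st(); h=cv2.cvtColor(c['image'],cv2.COLOR_BGR2HSV)
# held dish: use its visible extents on top plane
z=s['ee_pos'][2]-.0045+.015
print('pred held',proj(c,[s['ee_pos'][0],s['ee_pos'][1],z]),'pile',proj(c,(.507,.311,.027)),tool((.507,.311,.0315)))
E
python3 p.py red .027 top scene wrist
```

```text
48.025 [0.5066 0.2895 0.199 ] [ 0.1707  0.4167 -0.9791  1.5687  0.3523  1.3458 -0.8469] yaw 1.5723018546946332 [ 0.2709 -0.9517 -1.0594] [-0.0383 -0.0666 -0.0164]
pred held [280.3077 273.5688] pile [280.4586 163.228 ] [ 2.2094  0.0165 16.7549]
scene [351.5 172.4 160.    9.6] [0.5066 0.3093 0.027 ]
wrist [ 280.6  163.3 2594.    29.1] [0.5075 0.3104 0.027 ]
```

View pics/w7.png

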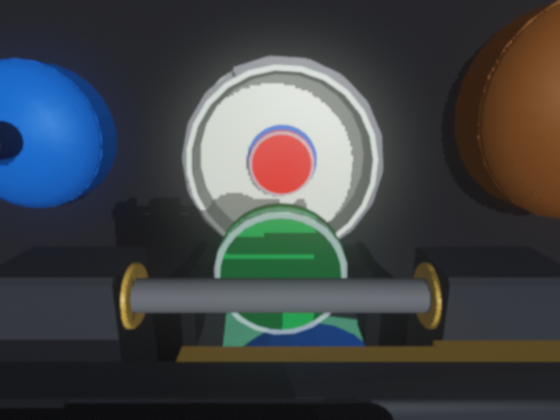

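Green is held centred (281,273), with red on the mark below. Place.

Request:
move_arm(
  targets=[
    [[2.1,0.07,0],[0,0,0],0],
    [[0,0,3],[0,0,0],0],
    [[0,0,4],[0,0,0],0],
    [[0,0,4],[0,0,0],0],
    [[0,0,3],[0,0,0],0],
    [[0,0,1.5],[0,0,0],0],
    [[0,0,0.7],[0,0,0],0],
    [[0,0,0],[0,0,0],0],
  ],
)

```text
time: 49.22
ee_pos: [0.5074, 0.3115, 0.0378]
eef_rot: [0.707, 0.707, 0.0, 0.0]
ft_force: [-1.3, -0.2, -0.6]
width: 0.0589
grip_force: 35.0
```

Request:
move_arm(
  targets=[
    [[-0.07,0,0.2],[0,0,0],0],
    [[0,0,0.2],[0,0,0],0],
    [[0,0,0.12],[0,0,0],0],
    [[0,0,0.08],[0,0,0],0],
    [[0,0,0],[0,0,0],0],
  ],
)

```text
time: 49.85
ee_pos: [0.5071, 0.3107, 0.0315]
eef_rot: [0.707, 0.707, -0.0, 0.0]
ft_force: [-2.2, -1.6, 3.0]
width: 0.059
grip_force: 35.0
```

Contact. Release, rise, and check the pile and puck.

Request:
move_arm(
  targets=[
    [[0,0,0],[0,0,0],95],
    [[0,0,0],[0,0,0],95],
    [[0,0,0],[0,0,0],95],
    [[0,0,0],[0,0,0],95],
    [[0,0,-2],[0,0,0],95],
    [[0,0,-4],[0,0,0],95],
    [[0,0,-5],[0,0,0],95],
    [[0,0,-5],[0,0,0],95],
    [[-2.5,0,-1],[0,0,0],95],
    [[0,0,0],[0,0,0],95],
  ],
)

```text
time: 51.1
ee_pos: [0.508, 0.2846, 0.2035]
eef_rot: [0.708, 0.706, 0.001, 0.001]
ft_force: [-0.7, -0.4, -0.0]
width: 0.0829
grip_force: 0.0
```

```bash
python3 s.py; python3 p.py green .042 top scene wrist;python3 p.py red .027 scene wrist top; python3 p.py orange .022 top scene; python3 -c "
from h import *
c=cam('wrist','w8.png')"
```

```text
51.1 [0.508  0.2846 0.2035] [ 0.185   0.4085 -0.984   1.5685  0.3483  1.3491 -0.8398] yaw 1.5685655497396975 [-0.6736 -0.4317 -0.0044] [-0.0342 -0.1041 -0.0333]
scene [352.  167.9 111.    8.2] [0.5063 0.3093 0.042 ]
wrist [ 280.   164.1 2548.5   29.2] [0.5071 0.3085 0.042 ]
top [ 148.7  128.6 1505.    22.9] [0.786  0.3811 0.022 ]
top [355.2 162.6 195.    8.3] [ 0.6716 -0.1978  0.022 ]
top [214.4 138.6  40.5   5.7] [0.7514 0.1933 0.022 ]
scene [ 452.4  206.9 1944.5   29.6] [0.7665 0.399  0.022 ]
scene [246.7 312.9 395.   11.9] [ 0.6769 -0.2014  0.022 ]
scene [387.8 223.3 314.   11.9] [0.6971 0.2289 0.022 ]
```

View pics/w8.png

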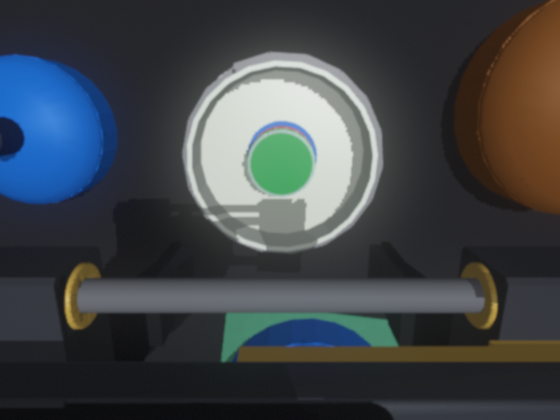

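The pile is straight: green at (280,164) over red. Go to the puck.

Request:
move_arm(
  targets=[
    [[-2.4,0.8,0],[0,0,0],100],
    [[-4.8,1.6,0],[0,0,0],100],
    [[-4.8,1.6,0],[0,0,0],100],
    [[-4.8,1.6,0],[0,0,0],100],
    [[-4.8,1.6,0],[0,0,0],100],
    [[-4.8,1.6,0],[0,0,0],100],
    [[-4.8,1.6,0],[0,0,0],100],
    [[-4.8,1.6,0],[0,0,0],100],
    [[-4.8,1.6,0],[0,0,0],100],
    [[-4.8,1.6,0],[0,0,0],100],
    [[-2.4,1.2,0],[0,0,0],100],
    [[0,0,1.5],[0,0,0],100],
    [[0,0,1.5],[0,0,0],100],
    [[0,0,0],[0,0,0],100],
  ],
  grip_force=20,
)

```text
time: 53.3
ee_pos: [0.67, -0.1927, 0.1694]
eef_rot: [0.706, 0.708, -0.001, -0.001]
ft_force: [-0.1, 0.9, -0.5]
width: 0.0874
grip_force: 0.0
```

```bash
python3 s.py; python3 w.py w9.png
python3 - <<'E'
from h import *
np.set_printoptions(precision=4,suppress=True)
for n in ['wrist','top','scene']:
    c=cam(n); h=cv2.cvtColor(c['image'],cv2.COLOR_BGR2HSV)
    g=proj(c,(.674,-.199,.022)); m=cv2.inRange(h,(0,0,170),(180,90,255))
    for k in cv2.findContours(m,0,1)[0]:
        M=cv2.moments(k)
        if M['m00']<20: continue
        q=(M['m10']/M['m00'],M['m01']/M['m00'])
        if np.hypot(*(q-g))<35: p=onplane(c,*q,.022); print(n,q,M['m00'],p,tool(p))
E
```

```text
53.3 [ 0.67   -0.1927  0.1694] [ 0.7082  0.6422 -0.7767  1.276   0.4397  1.3966 -0.0392] yaw 1.5728883507936042 [-0.1     0.8833 -0.4671] [ 0.0104 -0.0461 -0.0408]
orange [284.7 211.6 618.5  23.6] [ 0.6738 -0.2093  0.022 ] tool [-1.6416  0.3423 14.8613] tilt [-0.0728  0.0219]
purple [  24.9  122.6 3566.    40.7] [ 0.4568 -0.135   0.015 ] tool [  5.8248 -21.3438  15.5917] tilt [-0.0728  0.0219]
wrist (282.83299899699097, 197.75125376128386) 997.0 [ 0.6728 -0.1976  0.022 ] [-0.4406  0.1939 14.9388]
scene (247.74485596707817, 309.11316872427983) 81.0 [ 0.6711 -0.1935  0.022 ] [ 0.024  -0.0315 15.004 ]
```

View pics/w9.png

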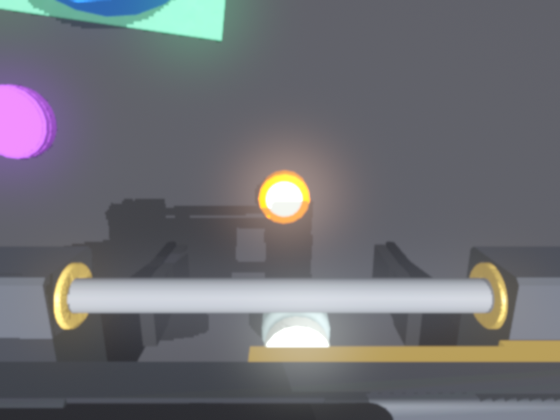

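The puck is at (284,197), so tool shift (-0.42, 0.25). Descend and grip.

Request:
move_arm(
  targets=[
    [[-0.42,0.25,3],[0,0,0],100],
    [[0,0,4],[0,0,0],100],
    [[0,0,4],[0,0,0],100],
    [[0,0,3],[0,0,0],100],
    [[0,0,1.6],[0,0,0],100],
    [[0,0,0.6],[0,0,0],100],
    [[0,0,0],[0,0,0],100],
    [[0,0,0],[0,0,0],0],
    [[0,0,0],[0,0,0],0],
    [[0,0,0],[0,0,0],0],
    [[0,0,0],[0,0,0],0],
    [[0,0,0],[0,0,0],0],
  ],
)

```text
time: 55.0
ee_pos: [0.6735, -0.1985, 0.0093]
eef_rot: [0.707, 0.707, -0.0, 0.0]
ft_force: [-0.8, -0.5, -0.4]
width: 0.0451
grip_force: 0.0
```

Request:
move_arm(
  targets=[
    [[0,0,0],[0,0,0],0],
    [[0,0,0],[0,0,0],0],
    [[0,0,0],[0,0,0],0],
  ],
)

```text
time: 55.38
ee_pos: [0.6735, -0.1985, 0.0093]
eef_rot: [0.707, 0.707, -0.0, 0.0]
ft_force: [-0.1, -0.5, 0.6]
width: 0.0432
grip_force: 20.0
```

Request:
move_arm(
  targets=[
    [[0,0,-3],[0,0,0],0],
    [[0,0,-5],[0,0,0],0],
    [[0,0,-6],[0,0,0],0],
    [[0,0,-5],[0,0,0],0],
    [[2.4,-0.8,0],[0,0,0],0],
    [[4.8,-1.6,0],[0,0,0],0],
    [[4.8,-1.6,0],[0,0,0],0],
    [[4.8,-1.6,0],[0,0,0],0],
    [[4.8,-1.6,0],[0,0,0],0],
    [[4.8,-1.6,0],[0,0,0],0],
    [[4.8,-1.6,0],[0,0,0],0],
    [[4.8,-1.6,0],[0,0,0],0],
    [[4.8,-1.6,0],[0,0,0],0],
    [[4.8,-1.6,0],[0,0,0],0],
    [[3.2,-1.4,0],[0,0,0],0],
    [[0,0,0],[0,0,0],0],
    [[0,0,0],[0,0,0],0],
  ],
  grip_force=35,
)

```text
time: 57.5
ee_pos: [0.5079, 0.2888, 0.1991]
eef_rot: [0.707, 0.707, -0.0, 0.0]
ft_force: [0.1, -0.7, -0.8]
width: 0.0433
grip_force: 35.0
```

```bash
python3 s.py
python3 - <<'E'
from h import *
np.set_printoptions(precision=4,suppress=True)
c=cam('wrist','w10.png'); s=st()
z=s['ee_pos'][2]-.0093+.022
print('pred held',proj(c,[s['ee_pos'][0],s['ee_pos'][1],z]),'pile',proj(c,(.507,.3095,.042)),tool((.507,.3095,.0513)))
E
python3 p.py green .042 scene wrist
```

```text
57.5 [0.5079 0.2888 0.1991] [ 0.1728  0.419  -0.9806  1.5667  0.3547  1.3467 -0.848 ] yaw 1.5703051418296887 [ 0.0777 -0.6883 -0.8157] [-0.021  -0.1005 -0.009 ]
pred held [280.5453 275.7846] pile [278.8896 166.7278] [ 2.1328 -0.1269 14.7722]
scene [352.  167.9 111.    8.2] [0.5063 0.3093 0.042 ]
wrist [ 278.6  166.6 2614.5   29.4] [0.5072 0.309  0.042 ]
```

View pics/w10.png

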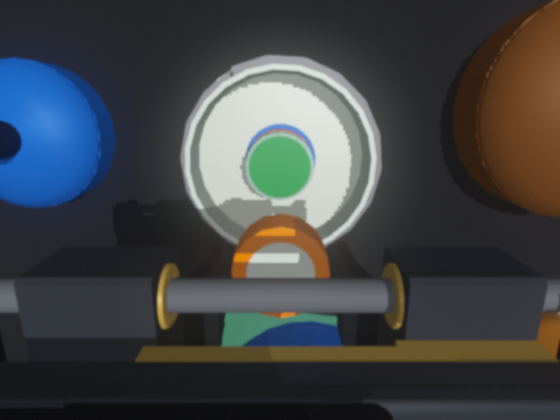

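The puck is held near (280,270), slightly ahead of the TCP. I'll compensate about 1.3 mm and lower it.

Request:
move_arm(
  targets=[
    [[1.92,-0.1,0],[0,0,0],0],
    [[0,0,3],[0,0,0],0],
    [[0,0,4],[0,0,0],0],
    [[0,0,3.5],[0,0,0],0],
    [[0,0,2],[0,0,0],0],
    [[0,0,1.2],[0,0,0],0],
    [[0,0,0.5],[0,0,0],0],
    [[0,0,0],[0,0,0],0],
  ],
)

```text
time: 58.65
ee_pos: [0.5068, 0.3089, 0.0578]
eef_rot: [0.707, 0.707, 0.0, 0.0]
ft_force: [-0.0, 1.2, -0.7]
width: 0.043
grip_force: 35.0
```

Request:
move_arm(
  targets=[
    [[-0.08,0,0.2],[0,0,0],0],
    [[0,0,0.2],[0,0,0],0],
    [[0,0,0.12],[0,0,0],0],
    [[0,0,0.1],[0,0,0],0],
    [[0,0,0],[0,0,0],0],
  ],
)

```text
time: 59.28
ee_pos: [0.5066, 0.3079, 0.0512]
eef_rot: [0.707, 0.707, 0.0, 0.0]
ft_force: [-0.2, -0.8, 2.3]
width: 0.0431
grip_force: 35.0
```

Request:
move_arm(
  targets=[
    [[0,0,0],[0,0,0],90],
    [[0,0,0],[0,0,0],90],
    [[0,0,0],[0,0,0],90],
    [[0,0,0],[0,0,0],90],
    [[0,0,0],[0,0,0],90],
    [[0,0,-2],[0,0,0],90],
    [[0,0,-4],[0,0,0],90],
    [[0,0,-5],[0,0,0],90],
    [[0,0,-4],[0,0,0],90],
    [[-2.5,0,0],[0,0,0],90],
    [[0,0,0],[0,0,0],90],
  ],
)

```text
time: 60.65
ee_pos: [0.5073, 0.2815, 0.2026]
eef_rot: [0.708, 0.706, 0.0, 0.001]
ft_force: [0.6, -0.7, 0.2]
width: 0.078
grip_force: 0.0
```

```bash
python3 s.py; python3 -c "
from h import *
c=cam('wrist'); im=c['image']
a=cv2.resize(im[30:300,150:420],(590,590),interpolation=2); cv2.imwrite('pics/w11.png',a)
for z,rr in [(.064,.022),(.042,.03),(.027,.03),(.012,.033)]: print(z,proj(c,(.507,.31,z)))
c=cam('scene','s2.png')"; python3 p.py green .042 wrist; python3 p.py orange .064 wrist
```

```text
60.65 [0.5073 0.2815 0.2026] [ 0.1935  0.4057 -0.9868  1.5742  0.3465  1.3473 -0.8355] yaw 1.5685276947880096 [ 0.5806 -0.6594  0.1636] [-0.0149 -0.1109 -0.0161]
0.064 [279.13308895 160.78941463]
0.042 [279.14055511 157.16773245]
0.027 [279.1451073  154.95956304]
0.012 [279.14928516 152.93296436]
wrist [ 280.5  164.9 2049.    26. ] [0.5067 0.309  0.064 ]
wrist [ 549.1   86.1 1646.5   48.5] [0.7131 0.3702 0.064 ]
```

View pics/w11.png

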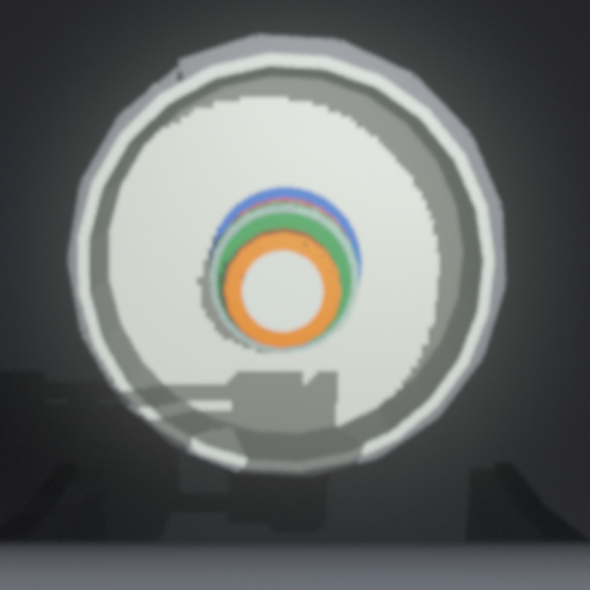

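```bash
python3 p.py blue .037 scene top; python3 m.py; python3 s.py
```

```text
scene [ 507.6   90.5 6532.5   61.4] [0.5586 1.0169 0.037 ]
scene [ 286.2  222.1 4233.    39.5] [0.5419 0.0348 0.037 ]
scene [ 300.8  136.6 1219.5   22.1] [0.3025 0.3156 0.037 ]
scene [427.5  64.1 572.5  19. ] [0.2702 0.9752 0.037 ]
scene [ 13.  359.2  54.   16.2] [ 0.4792 -0.6044  0.037 ]
top [ 269.2  212.6 3788.    35.4] [0.5338 0.0408 0.037 ]
top [ 154.1  313.8 1491.5   25.5] [0.2739 0.3421 0.037 ]
top [516.3 245.8 108.5  26.4] [ 0.4326 -0.6022  0.037 ]
top mat ((485.6893005371094, 49.84357833862305), (202.2747802734375, 104.48319244384766), 83.12725830078125)
scene mat ((533.9144897460938, 43.64726257324219), (206.8482208251953, 208.644775390625), 82.49473571777344)
61.05 [0.5062 0.2834 0.2009] [ 0.19    0.409  -0.987   1.5748  0.347   1.3462 -0.8364] yaw 1.571595727856201 [ 0.1757  0.4457 -0.5588] [-0.0854 -0.0477  0.0414]
```

The lid is at about (0.535, 0.041), against the mat centre (0.535, 0.043). Handing in.

```bash
python3 -c "
from bench import r
print(r.close_job())"
```

```text
the job is handed in; nothing more can be done
None
```

The job is handed in: the lid is flat, knob up, about 2 mm from the mat's centre; red then green (the only two dishes present) are piled on the blue mark, with the puck about 1 mm off centre on top, at 61 s; I did not re-measure the beaker, bottle and jar at the end.

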